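# Release the charged battery pack from its spring dock

### The arm

A 7-joint arm with a two-finger parallel gripper is mounted at the origin on the work surface. World frame = base frame: x ahead of the robot, y to its left, z up, the work surface at z = 0. Lengths are in m, angles in degrees, forces in N, time in s.
With the tool pointing down it reaches from about 0.425 to 0.875 m from the base axis. Payload 4.7 kg.
Tool frame: the origin (TCP) lies at the very end of the fingers, on their centre line; the grasp point (between the pads) lies env.hold_point_z behind it (env.hold_point_z is the distance from the TCP to the grasp point, in m); z points along the fingers, y is the line along which they close (so a half turn about z gives the same grasp; the last joint's range is limited). The gripper opens to 87 mm and grips with 3 to 60 N. Pads are 19 mm wide; open, the fingers measure 117 mm over their backs; the gripper's body (75 mm by 190 mm) begins 51 mm behind the grasp point.
Start: joints at [-65.77, 18.392, -4.016, 83.108, 1.295, 78.541, -3.26], TCP at [0.258, 0.596, 0.223] pointing down, gripper open.
Joint ranges: [-163.93, 163.93], [-17.29, 119.83], [-79.2, 71.16], [3.27, 140.29], [-89.18, 269.18], [5.43, 117.66], [-154.24, 154.24]. Speed limits (degrees/s): [147.25, 147.25, 180, 180, 180, 180, 180].

### API

Orientations are given as [roll, pitch, yaw] about the fixed x, y, z axes, in that order (R = Rz(yaw) Ry(pitch) Rx(roll)).
In Python, from cell import env gives the robot as it stands.
- The arm moves only by the shell command python3 -m jog 'ROWS' [FORCE]. ROWS is JSON, a list of rows, each an object with "dp": the shift along the tool's x, y, z in cm, a list of three; "twist": the turn about the tool's z in degrees; "fingers": the opening, from 0 (shut) to 1 (fully open). A call has 1 to 8 rows; each row is the pose to reach, as a shift and turn from the pose commanded when the call began, along the tool's axes at that moment; what a row does not reach only later rows make up. A row lasts 1/8 s, in which the tool goes at most 62.5 mm and 10.7 degrees, less where a joint would pass 70% of its speed; a pose out of reach is approached as far as the arm can. A call with a gripper value outside its range is refused whole. The fingers move at their own pace and stop on an object; FORCE is the grip in N (left out, the last holds). Time passes only in rows, so rows that repeat a pose let the fingers close. It gives the time, the measured TCP pose, the force, the opening and the grip force at its end, in the units of the state.
- env.get_obs(): the state, without advancing time (a new reading comes with each control period).
- env.read_camera(name): name is "scene" or "side" or "wrist"; returns a dict with "pixels" (384x512x3 uint8, blue, green, red), "depth" (384x512 float32, m along the optical axis (not along the pixel's ray), 0 where there is no reading), "fx", "fy", "cx", "cy" (pixels), "k1" (the pictures are not rectified: a ray, as slopes to the right and down, at radius r is drawn at 1 + k1 r^2 times it, then the intrinsics apply), "rvec" (rotation vector, rad) and "tvec" (3), from world to camera coordinates, as OpenCV has them. Camera axes: x right, y down, z forward; pixel columns grow to the right and rows downward; lengths in m; the calibration is good to about 2 mm. A picture is of the moment at which its call begins.
- env.sign_off(): hands the job in; it is judged then, once.
The state is a dict: "time_s": time; "qpos": joint angles; "joint_velocities": joint speeds; "effort": joint torques, N m; "tool_pos": TCP position; "tool_rot": TCP orientation; "force": force on the tool from outside, world axes, zero at the start; "wrist_torque": the same for the moment, N m; "grip_width": finger opening in m; "grasp_force": force on a finger pad.
Only numpy, scipy, OpenCV 4.12 (cv2) and the standard library are available. Lean on these libraries where they do the work, as an engineer would, in place of code of your own. Each camera call takes 0.05 s, during which the arm holds its last target. There are 200 camera calls.

### The job

The stick blender's battery pack is charged. Press the dock's red release key down with one fingertip and catch the pack on the other finger as the spring ejector shoots it out, then let it follow that finger until the ejector has run all the way out. Leave the pack standing loose on the dock's bed, clear of the catch with the key back up and the pack's front not past the bed's front edge, take your hand away, and do not lift the pack or disturb the things around it.

Things in the scene. Friction and masses are not known exactly. Their poses are not given: they have to be found in the camera images.
- dock: White battery dock (sizes in mm), fixed; origin centre of underside on the counter, z up, x to its back wall; mouth and slide-out direction -x. 77 wide, back wall 56 high, inner face x 55. Flat bed, top z 12, runs from there to x -102. Side walls, top z 34, inner faces y +-29.5, only from x -40 to 55; ahead of that the bed is open. At the mouth's right (-y) a key well, rim z 17, out to y -79.
- key_top (a point): Centre of the top of the red release key, a pad 30 (dock x) x 26 (dock y) mm; at rest 32 mm above the counter at dock (-78, -60). It goes straight down. Its red catch bar (7 mm above the bed at rest, dock x -56 to -46, y -58 to -12) stands in front of the pack's lower right corner and sinks with the pad.
- key (a joint): How far the release key is pressed, m: 0 at rest, 0.010 fully down (pad top then 22 mm above the counter). The catch lets the pack go at about 0.007. Takes about 3 to 6 N; springs back up by itself.
- ejector (a joint): How far the spring ejector in the back wall has come out, m: 0 with the pack home, 0.032 at the end of its stroke. It pushes the pack out with about 7 N at first, 5 N at the end of the stroke; unless stopped, the pack shoots past the front edge of the bed in about 0.2 s.
- pack: Dark grey battery pack with a teal stripe on its front: loose block 92 (x) x 56 (y) x 44 (z) mm, about 0.3 kg. Origin: centre of its underside; axes as the dock's. Home is dock (0, 0, 12), its front face at dock x -46; it comes out along dock -x. A rebate under its right side lets the key rise once the pack is 15 mm or more out.
- pack_front (a point): Middle of the pack's front face (the face towards the dock's mouth), 34 mm above the counter.
- bed_edge (a point): Middle of the front edge of the dock's bed, 12 mm above the counter, at dock x -102: 56 mm ahead of the front of the pack when it is home.
- tumbler: Clear drinking tumbler, loose, diameter 72, height 95 mm, standing near the dock, at one side or in front of it. Origin: centre of its foot.
- pepper_mill: Dark wooden pepper mill, loose, diameter 56, height 136 mm, standing near the dock, at one side or in front of it. Origin: centre of its foot.
- stick_blender: White motor handle of a cordless stick blender, loose, standing upright, diameter 73, height 172 mm, near the dock, at one side or in front of it. Origin: centre of its foot.
Mind the look-alikes: they are no part of the job. Of the things like the dock, leave any that is blue or yellow; of the rest the smaller one is meant.

How it is judged:
By the outcome, as a careful person would: the job done as asked, in the order asked, and still so for the second after the job is handed in, with the robot touching nothing.
It also fails if it takes over 42 s, if anything falls off the work surface, if the arm or the gripper's body presses on something with over 40 N, if the wrist force passes 120 N, or if a joint passes its speed limit or range.

## Working session

There is one attempt and no reset: what is moved stays moved. The work goes in short steps, Python scripts to look and compute and a shell command to move; the robot and the scene stay as the last step left them, time stands still between calls to the robot, and variables do not carry over. Pictures are saved under pics/ and viewed, at most 10 in all, crops included, and the job is handed in when it is done.

```bash
mkdir -p pics; ls
cat > h.py <<'E'
import numpy as np,cv2
from cell import env
def cam(n):
    c=env.read_camera(n); c['R']=cv2.Rodrigues(np.array(c['rvec'],float))[0]; c['t']=np.array(c['tvec'],float).ravel(); return c
def rays(c,uv):
    uv=np.atleast_2d(np.array(uv,float)); d=np.stack([(uv[:,0]-c['cx'])/c['fx'],(uv[:,1]-c['cy'])/c['fy']],1); s=d.copy()
    for _ in range(20): s=d/(1+c['k1']*(s**2).sum(1,keepdims=True))
    return -c['R'].T@c['t'], s
def onplane(c,uv,z):
    o,s=rays(c,uv); w=np.c_[s,np.ones(len(s))]@c['R']; return o+w*((z-o[2])/w[:,2])[:,None]
def cloud(c):
    v,u=np.nonzero(c['depth']>0); o,s=rays(c,np.c_[u,v]); z=c['depth'][v,u][:,None]
    P=np.full(c['depth'].shape+(3,),np.nan); P[v,u]=o+(np.c_[s,np.ones(len(s))]*z)@c['R']; return P
E
python3 - <<'E'
from h import *
a=cam('scene');b=cam('side')
cv2.imwrite('pics/scene.png',a['pixels']);cv2.imwrite('pics/side.png',b['pixels'])
import pickle;pickle.dump((a,b),open('ab.pkl','wb'))
o=env.get_obs();print(o['tool_pos'],o['tool_rot'],o['time_s'],env.hold_point_z)
for c in(a,b):print(-c['R'].T@c['t'],c['k1'])
E
```

```text
pics
[0.25822008 0.59595751 0.22157946] [-1.79901563e+02  4.93742964e-03  1.56579764e+02] 0.1 0.0187
[1.10924949 0.72975455 0.73402033] -0.036009188813977036
[ 0.1370795  -0.58712398  0.79732597] 0.031742394108276686
```

View pics/scene.png

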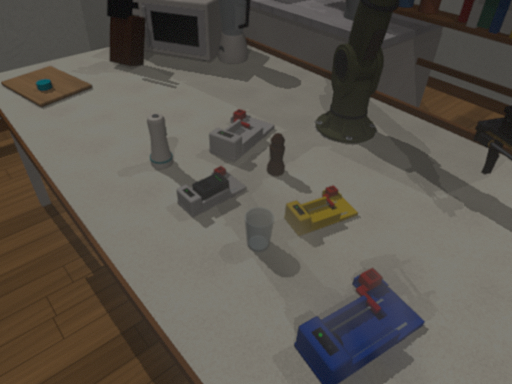

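View pics/side.png

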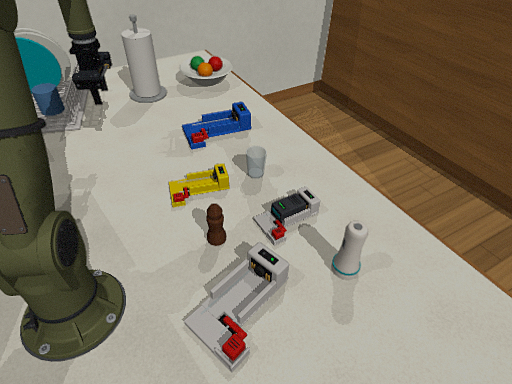

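Both pictures show four docks. In scene / side pixels they are:
- Blue: (360,325) / (218,125). Excluded by colour.
- Yellow: (322,208) / (200,185). Excluded by colour.
- Large white: (240,135) / (240,300), empty.
- Small white: (212,188) / (287,215), with the dark pack in it.

I choose the small white one. The mill is at (277,155) / (216,225), the tumbler at (259,230) / (256,162) and the blender handle at (158,140) / (350,250).

Run:
```python
from h import *
import pickle;a,b=pickle.load(open('ab.pkl','rb'))
A=cv2.resize(a['pixels'][150:225,165:265],None,fx=4,fy=4,interpolation=2);B=cv2.resize(b['pixels'][175:250,235:335],None,fx=4,fy=4,interpolation=2)
cv2.imwrite('pics/crop.png',np.hstack([A,B]))
for n,c,(x0,y0,x1,y1) in(('scene',a,(170,150,250,220)),('side',b,(245,180,330,250))):
    P=cloud(c);hsv=cv2.cvtColor(c['pixels'],cv2.COLOR_BGR2HSV);m=np.zeros(hsv.shape[:2],bool);m[y0:y1,x0:x1]=1
    red=m&((hsv[...,0]<8)|(hsv[...,0]>172))&(hsv[...,1]>130)&(hsv[...,2]>60)
    pk=m&(P[...,2]>.048)&(P[...,2]<.0595)&(hsv[...,2]<110)
    w=m&(P[...,2]>.008)&(P[...,2]<.2)
    for k,mm in(('red',red),('packtop',pk),('all',w)):
        q=P[mm];q=q[np.isfinite(q[:,0])]
        r=cv2.minAreaRect((q[:,:2]*1000).astype(np.float32));print(n,k,len(q),q.mean(0).round(4),np.percentile(q[:,2],[5,50,95]).round(4),[np.round(v,1) for v in r])
    t=red&(P[...,2]>.026); print(n,'padtop',P[t].mean(0),t.sum())
# obstacles
for n,c,bx in(('mill',a,(262,130,290,178)),('tumbler',b,(244,145,270,180)),('blender',a,(145,110,175,170)),('mill',b,(203,200,230,248)),('blender',b,(330,218,368,280))):
    P=cloud(c)[bx[1]:bx[3],bx[0]:bx[2]].reshape(-1,3);q=P[P[:,2]>.03];print(n,q.min(0).round(3),q.max(0).round(3),q.mean(0).round(3))
```

```text
scene red 11 [ 0.5544 -0.0485  0.0318] [0.0304 0.0317 0.0331] [array([552.3, -46.3]), array([13.2, 23.1]), np.float64(39.8)]
scene packtop 717 [0.6544 0.0144 0.0549] [0.0499 0.0554 0.0576] [array([649.5,   9.2]), array([139.3,  73.6]), np.float64(3.5)]
scene all 2021 [0.6202 0.0069 0.037 ] [0.0105 0.036  0.0574] [array([624. , -16.4]), array([426. , 243.3]), np.float64(50.9)]
scene padtop [ 0.55436905 -0.04846282  0.03180581] 11
side red 159 [ 0.5532 -0.0467  0.0257] [0.0145 0.0265 0.0346] [array([561.1, -40.6]), array([73.2, 38. ]), np.float64(46.3)]
side packtop 483 [0.6297 0.0052 0.0558] [0.0496 0.0565 0.0588] [array([641.6,   8.7]), array([128.5,  57.6]), np.float64(0.8)]
side all 1852 [ 0.6023 -0.0131  0.0382] [0.0112 0.0369 0.0751] [array([564.7, -13.5]), array([321.7, 138.6]), np.float64(21.5)]
side padtop [ 0.54576052 -0.05385725  0.03187709] 81
mill [ 0.295 -0.137  0.03 ] [0.419 0.06  0.139] [0.403 0.043 0.085]
tumbler [0.607 0.196 0.03 ] [0.676 0.271 0.098] [0.639 0.228 0.071]
blender [ 0.619 -0.249  0.03 ] [ 0.677 -0.191  0.173] [ 0.653 -0.212  0.105]
mill [0.368 0.01  0.03 ] [0.417 0.052 0.138] [0.388 0.022 0.088]
blender [ 0.611 -0.263  0.03 ] [ 0.667 -0.194  0.175] [ 0.632 -0.239  0.111]
```

View pics/crop.png

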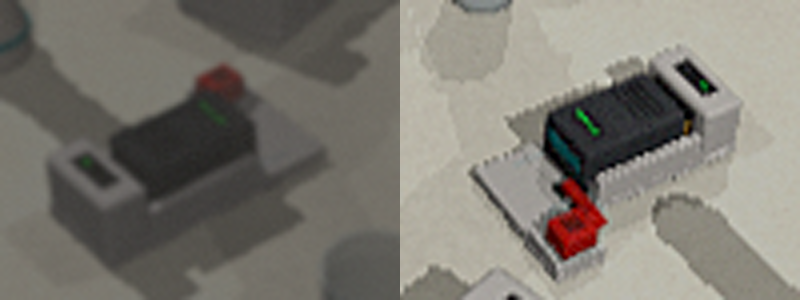

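The close crop confirms the choice: a small white dock with the dark pack in it, teal stripe to the mouth, and the red key at crop (575,230) with its bar. Its mouth faces the robot. Next I move above it and look with the wrist camera.

```bash
python3 -m jog '[{"dp":[-6,-5.2,-3],"twist":-2,"fingers":0.6},{"dp":[-10.5,-9.1,-3],"twist":-4,"fingers":0.6},{"dp":[-15,-13,-3],"twist":-6,"fingers":0.6},{"dp":[-19.5,-17,-3],"twist":-8,"fingers":0.6},{"dp":[-24,-21,-3],"twist":-10,"fingers":0.6},{"dp":[-28.5,-25,-3],"twist":-12,"fingers":0.6},{"dp":[-33,-29,-3],"twist":-14,"fingers":0.6},{"dp":[-37.5,-33,-3],"twist":-15,"fingers":0.6}]'; python3 -c "
from h import *
o=env.get_obs();print(o['tool_pos'],o['tool_rot'],o['force'])"
```

```text
time_s: 1.1
tool_pos: [0.47, 0.1461, 0.2524]
tool_rot: [180.0, 0.0, 171.6]
force: [1.8, 0.5, 0.4]
grip_width: 0.0526
grasp_force: 0.0
[0.47004877 0.14610539 0.25241361] [1.79979637e+02 3.98267755e-03 1.71629164e+02] [1.82335972 0.45759145 0.38917294]
```

```bash
python3 -m jog '[{"dp":[-3,-5,0],"twist":0,"fingers":0.6},{"dp":[-6,-11,0],"twist":0,"fingers":0.6},{"dp":[-8.5,-16.5,0],"twist":0,"fingers":0.6},{"dp":[-8.5,-16.5,0],"twist":0,"fingers":0.6}]'
python3 - <<'E'
from h import *
c=cam('wrist');o=env.get_obs();print(o['tool_pos'],o['force'])
print(-c['R'].T@c['t'],c['R'][2]);import pickle;pickle.dump(c,open('w.pkl','wb'));cv2.imwrite('pics/w1.png',c['pixels'])
E
```

```text
time_s: 1.6
tool_pos: [0.5297, -0.034, 0.2525]
tool_rot: [-179.9, 0.0, 171.0]
force: [-0.4, -0.3, 0.1]
grip_width: 0.0523
grasp_force: 0.0
[ 0.52951336 -0.03060844  0.25222756] [-0.83259528  1.6253789   0.55924605]
[ 0.44772267 -0.02175923  0.41325731] [ 0.2937277  -0.04887714 -0.95463871]
```

View pics/w1.png

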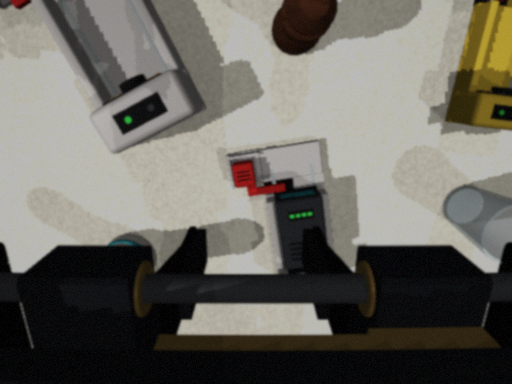

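The wrist view shows the key pad at about (244,174), the bar at (268,188), the bed front edge from (228,153) to (321,140), and the pack's front top edge from (275,195) to (324,188). Next I measure the dock pose from it.

Run:
```python
from h import *
import pickle;c=pickle.load(open('w.pkl','rb'));P=cloud(c);hsv=cv2.cvtColor(c['pixels'],cv2.COLOR_BGR2HSV)
m=np.zeros(P.shape[:2],bool);m[130:250,215:345]=1
red=m&((hsv[...,0]<8)|(hsv[...,0]>172))&(hsv[...,1]>130)&(hsv[...,2]>50)
def rect(n,mm,z):
    cs,_=cv2.findContours(mm.astype(np.uint8),cv2.RETR_EXTERNAL,cv2.CHAIN_APPROX_NONE);k=max(cs,key=cv2.contourArea)
    q=onplane(c,k[:,0],z)[:,:2]*1000;r=cv2.minAreaRect(q.astype(np.float32));print(n,[np.round(v,1) for v in r],len(k));return r
print('z of red',np.percentile(P[red][:,2],[5,25,50,75,95]).round(4))
rect('pad',red&(P[...,2]>.0285),.032)
# bed front edge: per column first row with z>6mm
e=[]
for u in range(262,318):
    v=[r for r in range(132,190) if .007<P[r,u,2]<.02]
    if v:e.append((u,v[0]-.5))
q=onplane(c,e,.012)*1000;f=np.polyfit(q[:,1],q[:,0],1);res=q[:,0]-np.polyval(f,q[:,1]);k=abs(res)<2;f=np.polyfit(q[k,1],q[k,0],1)
yaw=-np.degrees(np.arctan(f[0]));print('bed edge x=',f,'yaw',yaw,k.sum(),res.std())
# bed left end (outer y +38.5)
g=[]
for v in range(144,180):
    uu=[u for u in range(290,340) if .007<P[v,u,2]<.02]
    if uu:g.append((max(uu)+.5,v))
q=onplane(c,g,.012)*1000;print('left edge',np.round(q[::5,:2],1).tolist())
# pack front top edge
e=[]
for u in range(280,322):
    v=[r for r in range(175,215) if P[r,u,2]>.05]
    if v:e.append((u,v[0]-.5))
q=onplane(c,e,.056)*1000;f2=np.polyfit(q[:,1],q[:,0],1);print('pack front',f2,-np.degrees(np.arctan(f2[0])),np.round(q[[0,-1],:2],1))
```

```text
z of red [nan nan nan nan nan]
pad [array([544.8, -51. ]), array([29.4, 25.1]), np.float64(0.2)] 80
bed edge x= [-7.19361550e-03  5.20817075e+02] yaw 0.4121566980526498 56 0.35753833818361935
left edge [[525.7, 46.3], [532.1, 46.9], [538.4, 46.3], [544.9, 46.9], [551.4, 47.5], [557.9, 46.9], [564.5, 47.6], [571.1, 46.9]]
pack front [-3.35120221e-03  5.75018870e+02] 0.19200902422724234 [[575.5 -12.7]
 [575.5  34.8]]
```

```bash
python3 -m jog '[{"dp":[-0.8,0.5,5],"twist":0,"fingers":0.6},{"dp":[-1.65,1.1,10],"twist":0,"fingers":0.6},{"dp":[-1.65,1.1,15],"twist":0,"fingers":0.6},{"dp":[-1.65,1.1,18.5],"twist":0,"fingers":0.6},{"dp":[-1.65,1.1,20.5],"twist":0,"fingers":0.6},{"dp":[-1.65,1.1,20.5],"twist":0,"fingers":0.6},{"dp":[-1.65,1.1,20.5],"twist":0,"fingers":0.6}]'
python3 - <<'E'
from h import *
a=cam('side');b=cam('wrist');o=env.get_obs();print(o['tool_pos'],o['tool_rot'],o['force'],o['grip_width'])
A=cv2.resize(a['pixels'][160:250,235:335],(400,360),interpolation=2);B=cv2.resize(b['pixels'][120:300,200:400],(400,360),interpolation=2)
cv2.imwrite('pics/n1.png',np.hstack([A,B]))
E
```

```text
time_s: 2.52
tool_pos: [0.5481, -0.018, 0.0484]
tool_rot: [180.0, 0.1, 171.7]
force: [-0.8, -0.4, 0.1]
grip_width: 0.052
grasp_force: 0.0
[ 0.54854853 -0.01851109  0.04887308] [1.79942573e+02 1.26023999e-01 1.71617878e+02] [-0.18056257  0.16807183  0.29695225] 0.05272922743473607
```

View pics/n1.png

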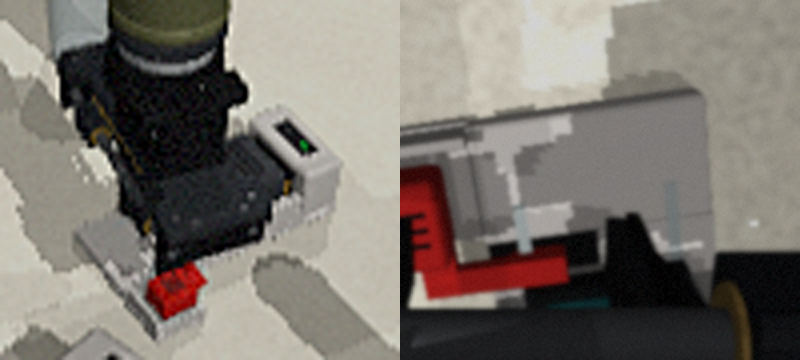

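The crop shows the right finger just above and behind the red pad at (175,285), and the other finger in front of the pack. The geometry agrees with the measurements.

```bash
python3 -m jog '[{"dp":[-0.5,-0.2,0.6],"twist":0,"fingers":0.6},{"dp":[-0.95,-0.2,1.2],"twist":0,"fingers":0.6},{"dp":[-0.95,-0.2,1.2],"twist":0,"fingers":0.6},{"dp":[-0.95,-0.2,1.2],"twist":0,"fingers":0.6}]'
python3 - <<'E'
from h import *
a=cam('side');o=env.get_obs();p=np.array(o['tool_pos']);print(p,o['tool_rot'],o['force'],o['grip_width'])
y=np.radians(o['tool_rot'][2]);t=np.array([np.sin(y),-np.cos(y),0]);h=o['grip_width']/2+.0075
pts=np.array([p-h*t,p+h*t,[.5448,-.051,.032],[.5755,.008,.056]]);print(pts)
K=np.array([[a['fx'],0,a['cx']],[0,a['fy'],a['cy']],[0,0,1.]])
uv=cv2.projectPoints(pts,np.array(a['rvec'],float),a['t'],K,np.array([a['k1'],0,0,0]))[0][:,0];print(uv.round(1))
I=cv2.resize(a['pixels'][190:250,245:325],None,fx=8,fy=8,interpolation=2)
for q in uv:cv2.circle(I,tuple(((q-[245,190]+.5)*8).astype(int).tolist()),4,(0,255,0),-1)
cv2.imwrite('pics/n2.png',I)
E
```

```text
time_s: 3.12
tool_pos: [0.5566, -0.0226, 0.0354]
tool_rot: [-180.0, -0.0, 171.6]
force: [-0.4, -0.3, 0.1]
grip_width: 0.0517
grasp_force: 0.0
[ 0.55662544 -0.02250492  0.03552377] [ 1.79999014e+02 -8.30547939e-03  1.71570866e+02] [ 0.06137761 -0.71240384 -0.90589473] 0.05209955617435816
[[ 0.55170751 -0.05569229  0.03552377]
 [ 0.56154337  0.01068245  0.03552377]
 [ 0.5448     -0.051       0.032     ]
 [ 0.5755      0.008       0.056     ]]
[[279.9 230.2]
 [270.3 214.3]
 [276.9 230.9]
 [275.2 208.4]]
```

View pics/n2.png

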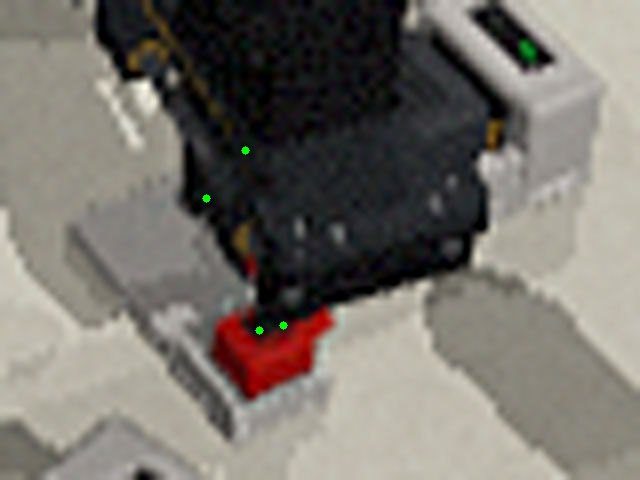

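The projected tips fall where the fingers are seen, with the right tip on the pad at (267,325). Next I press.

```bash
python3 -m jog '[{"dp":[-0.15,0,0.2],"twist":0,"fingers":0.6},{"dp":[-0.15,0,0.4],"twist":0,"fingers":0.6},{"dp":[-0.15,0,0.6],"twist":0,"fingers":0.6},{"dp":[-0.15,0,0.75],"twist":0,"fingers":0.6},{"dp":[-0.15,0,0.75],"twist":0,"fingers":0.6}]'; python3 -c "
from h import *
for i in range(3): print(env.get_obs()['tool_pos'],env.get_obs()['force'])"
```

```text
time_s: 3.8
tool_pos: [0.5585, -0.0226, 0.0282]
tool_rot: [180.0, 0.0, 171.6]
force: [0.1, 0.2, 2.3]
grip_width: 0.0524
grasp_force: 1.2
[ 0.55846391 -0.02264195  0.02821552] [0.08428079 0.22574515 2.29702251]
[ 0.55846391 -0.02264195  0.02821552] [0.08428079 0.22574515 2.29702251]
[ 0.55846391 -0.02264195  0.02821552] [0.08428079 0.22574515 2.29702251]
```

```bash
python3 -m jog '[{"dp":[0,0,0.2],"twist":0,"fingers":0.6},{"dp":[0,0,0.4],"twist":0,"fingers":0.6},{"dp":[0,0,0.5],"twist":0,"fingers":0.6},{"dp":[0,0,0.5],"twist":0,"fingers":0.6},{"dp":[0,0,0.5],"twist":0,"fingers":0.6}]'
python3 - <<'E'
from h import *
c=cam('side');cv2.imwrite('pics/n3.png',cv2.resize(c['pixels'][190:250,245:325],None,fx=8,fy=8,interpolation=2))
E
```

```text
time_s: 4.42
tool_pos: [0.5577, -0.0226, 0.0232]
tool_rot: [-180.0, -0.1, 171.6]
force: [-1.9, -0.1, 5.9]
grip_width: 0.0518
grasp_force: 4.5
```

```bash
python3 -m jog '[{"dp":[0,0,0.05],"twist":0,"fingers":0.6},{"dp":[0,0,0.05],"twist":0,"fingers":0.6},{"dp":[0,0,0.05],"twist":0,"fingers":0.6}]'
python3 - <<'E'
from h import *
c=cam('wrist');cv2.imwrite('pics/n4.png',np.hstack([cv2.resize(c['pixels'][140:300,190:390],(400,320),interpolation=2),cv2.imread('pics/n3.png')[80:400,100:500]]));print(env.get_obs()['force'])
E
```

```text
time_s: 4.85
tool_pos: [0.5577, -0.0227, 0.0228]
tool_rot: [180.0, -0.1, 171.6]
force: [-3.6, -0.4, 7.1]
grip_width: 0.0522
grasp_force: 4.8
[-2.87331964  0.57706628  7.62290246]
```

View pics/n4.png

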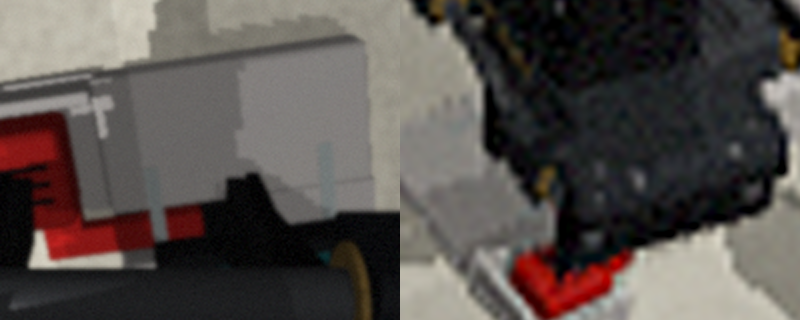

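The key is down and the force reads about −3 N along x, so the pack is resting on the catching finger. Next I draw it out slowly.

```bash
python3 -m jog '[{"dp":[0.2,-0.03,0],"twist":0,"fingers":0.6},{"dp":[0.4,-0.06,0],"twist":0,"fingers":0.6},{"dp":[0.6,-0.09,0],"twist":0,"fingers":0.6},{"dp":[0.8,-0.12,0],"twist":0,"fingers":0.6},{"dp":[1.0,-0.15,0],"twist":0,"fingers":0.6},{"dp":[1.2,-0.18,0],"twist":0,"fingers":0.6},{"dp":[1.2,-0.18,0],"twist":0,"fingers":0.6}]'
python3 - <<'E'
from h import *
c=cam('side');P=cloud(c);cv2.imwrite('pics/n5.png',cv2.resize(c['pixels'][175:255,235:335],None,fx=6,fy=6,interpolation=2));print(env.get_obs()['force'])
E
```

```text
time_s: 5.78
tool_pos: [0.5458, -0.0226, 0.0228]
tool_rot: [180.0, -0.0, 171.6]
force: [-1.5, 0.3, 6.9]
grip_width: 0.0519
grasp_force: 4.2
[-1.95885937 -0.54170705  6.4543562 ]
```

View pics/n5.png

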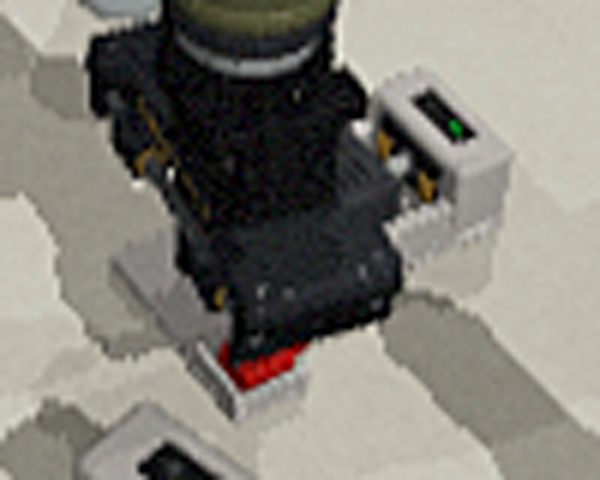

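The pack is following: there is now a gap at the back wall at about (400,170). I continue.

```bash
python3 -m jog '[{"dp":[0.2,-0.03,0],"twist":0,"fingers":0.6},{"dp":[0.4,-0.06,0],"twist":0,"fingers":0.6},{"dp":[0.6,-0.09,0],"twist":0,"fingers":0.6},{"dp":[0.8,-0.12,0],"twist":0,"fingers":0.6},{"dp":[1.0,-0.15,0],"twist":0,"fingers":0.6},{"dp":[1.2,-0.18,0],"twist":0,"fingers":0.6},{"dp":[1.4,-0.21,0],"twist":0,"fingers":0.6},{"dp":[1.4,-0.21,0],"twist":0,"fingers":0.6}]';python3 -m jog '[{"dp":[0.15,-0.02,0],"twist":0,"fingers":0.6},{"dp":[0.3,-0.04,0],"twist":0,"fingers":0.6},{"dp":[0.3,-0.04,0],"twist":0,"fingers":0.6}]'
```

```text
time_s: 6.82
tool_pos: [0.5319, -0.0226, 0.0228]
tool_rot: [180.0, 0.0, 171.6]
force: [-1.6, 0.1, 6.6]
grip_width: 0.0521
grasp_force: 3.9
time_s: 7.2
tool_pos: [0.5301, -0.0226, 0.0231]
tool_rot: [180.0, 0.2, 171.6]
force: [2.3, -0.4, 2.8]
grip_width: 0.0521
grasp_force: 2.0
```

```bash
python3 -m jog '[{"dp":[0.1,-0.015,0],"twist":0,"fingers":0.6},{"dp":[0.2,-0.03,0],"twist":0,"fingers":0.6},{"dp":[0.2,-0.03,0],"twist":0,"fingers":0.6}]';python3 - <<'E'
from h import *
c=cam('side');P=cloud(c)
I=cv2.resize(c['pixels'][175:255,235:335],(500,400),interpolation=2);b=cam('wrist')
cv2.imwrite('pics/n6.png',np.hstack([I,cv2.resize(b['pixels'][130:290,200:320],(300,400),interpolation=2)]));print(env.get_obs()['force'])
E
```

```text
time_s: 7.58
tool_pos: [0.5248, -0.0228, 0.0216]
tool_rot: [-180.0, -0.2, 171.6]
force: [-1.1, 0.8, -0.1]
grip_width: 0.052
grasp_force: 0.0
[ 0.17157668 -0.10355132 -0.49711639]
```

View pics/n6.png

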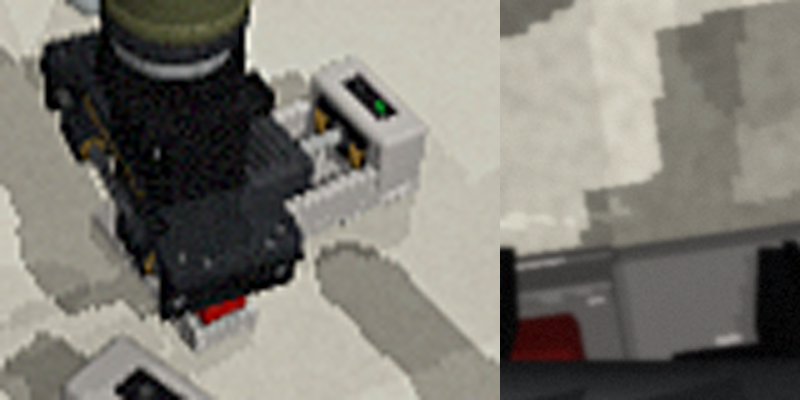

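The forces are now zero, so both fingers are free: the ejector is out and the key is released. The hand backs off and then goes up.

```bash
python3 -m jog '[{"dp":[0.2,-0.03,0],"twist":0,"fingers":0.6},{"dp":[0.4,-0.06,0],"twist":0,"fingers":0.6},{"dp":[0.8,-0.12,0],"twist":0,"fingers":0.6},{"dp":[1.4,-0.2,0],"twist":0,"fingers":0.6},{"dp":[1.4,-0.2,0],"twist":0,"fingers":0.6}]';python3 -m jog '[{"dp":[0,0,-2],"twist":0,"fingers":0.6},{"dp":[0,0,-6],"twist":0,"fingers":0.6},{"dp":[0,0,-11],"twist":0,"fingers":0.6},{"dp":[0,0,-16],"twist":0,"fingers":0.6},{"dp":[0,0,-21],"twist":0,"fingers":0.6},{"dp":[0,0,-21],"twist":0,"fingers":0.6},{"dp":[0,0,-21],"twist":0,"fingers":0.6}]';python3 - <<'E'
from h import *
b=cam('wrist');c=cam('side');P=cloud(b)
cv2.imwrite('pics/n7.png',np.hstack([cv2.resize(c['pixels'][175:255,235:335],(400,320),interpolation=2),cv2.resize(b['pixels'][130:290,180:380],(400,320),interpolation=2)]))
for u in range(260,330,6):
    v=[r for r in range(130,260) if P[r,u,2]>.05]
    if v:print(u,v[0],(onplane(b,[(u,v[0]-.5)],.056)*1000).round(1)[0,:2])
h=cv2.cvtColor(b['pixels'],cv2.COLOR_BGR2HSV);m=((h[...,0]<8)|(h[...,0]>172))&(h[...,1]>130)&(h[...,2]>50);m[:130]=0;m[:,:200]=0;m[:,340:]=0
print(np.nanpercentile(P[m],[10,50,75,95],axis=0).round(4))
E
```

```text
time_s: 8.3
tool_pos: [0.512, -0.0226, 0.0225]
tool_rot: [180.0, -0.0, 171.6]
force: [-0.8, 0.8, -0.5]
grip_width: 0.0522
grasp_force: 0.0
time_s: 9.18
tool_pos: [0.5123, -0.0226, 0.2321]
tool_rot: [180.0, -0.0, 171.6]
force: [0.3, -0.3, -0.8]
grip_width: 0.0524
grasp_force: 0.0
266 197 [543.8 -15.3]
272 197 [544.7  -8.9]
278 196 [544.5  -2.3]
284 195 [544.4   4.3]
290 194 [544.2  10.9]
296 193 [544.   17.4]
302 192 [543.8  23.9]
308 191 [543.6  30.5]
314 195 [549.1  36.5]
320 227 [587.6  39.7]
326 240 [604.6  45.1]
[[ 0.5323 -0.0598  0.0173]
 [ 0.5491 -0.047   0.0299]
 [ 0.5665 -0.0407  0.0308]
 [ 0.5745 -0.0249  0.0319]]
```

View pics/n7.png

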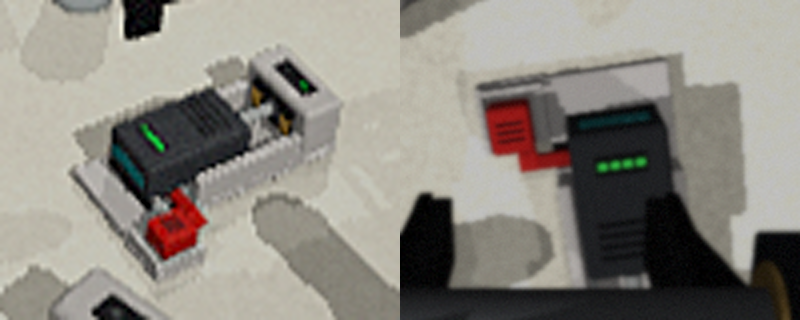

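The pack stands loose on the bed, straight, about 31–32 mm out and about 23 mm short of the bed's front edge. The key is back up at 32 mm and the hand is clear.

```bash
python3 -c "
from cell import env
print(env.sign_off())"
```

```text
the job is handed in; nothing more can be done
None
```

The job is handed in: I pressed the key, caught the pack on the other finger and let it out about 32 mm until the ejector stopped pushing; it now stands loose about 23 mm behind the bed's front edge, with the key back up and the hand clear.

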